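# Clear the specimen bench

## Robot

A 7-joint arm with a two-finger parallel gripper is mounted at the origin on the work surface. World frame = base frame: x ahead of the robot, y to its left, z up, the work surface at z = 0. Lengths are in m, angles in rad, forces in N, time in s.
With the tool pointing down it reaches from about 0.425 to 0.95 m from the base axis. Payload 4.7 kg.
Tool frame: the origin (TCP) lies at the very end of the fingers, on their centre line; the grasp point (between the pads) lies 19 mm behind it; z points along the fingers, y is the direction in which the jaws open and shut (so a half turn about z gives the same grasp; the last joint's range is limited). The gripper opens to 87 mm and grips with 3 to 60 N. Pads are 19 mm wide; open, the fingers measure 117 mm over their backs; the gripper's body (75 mm by 190 mm) begins 51 mm behind the grasp point.
Start: joints at [1.124, 0.469, -0.049, 1.532, 0.024, 1.141, -0.082], TCP at [0.274, -0.617, 0.223] pointing down, gripper open.
Joint ranges: [-2.59, 2.59], [-0.33, 1.99], [-1.39, 1.29], [0.1, 2.45], [-1.04, 4.18], [0.21, 1.99], [-2.66, 2.66]. Speed limits (rad/s): [2.57, 2.57, 3.14, 3.14, 3.14, 3.14, 3.14].

## Interface

Orientations are given as [roll, pitch, yaw] about the fixed x, y, z axes, in that order (R = Rz(yaw) Ry(pitch) Rx(roll)).
In Python, from cell import robot, optics gives the robot as it stands.
- The arm moves only by the tool drive_tool, never from a script. Its argument "moves" is a list that holds one entry, the list of rows, each a list of 7 numbers: the shift along the world's x, y, z scaled (see below), then the turn, a rotation vector about the world's x, y, z scaled (see below), then the gripper command: -1 is shut, 1 is fully open, values between are in proportion. In form: [[[dx, dy, dz, rx, ry, rz, jaw], ...]]. A call has 1 to 10 rows; each row shifts and turns the commanded pose from where the row before left it; what a row does not reach is not made up. The controller multiplies each number of a shift by 4 cm and each number of a turn by 0.08 rad. A row lasts 1/12 s, in which the tool goes at most 41.7 mm and 7.16 degrees, less where a joint would pass 70% of its speed; a pose out of reach is approached as far as the arm can. A call with a number of a shift or a turn outside -1 to 1 is refused whole. A call with a gripper value outside its range is refused whole. The fingers move at their own pace and stop on an object; the grip force is fixed at half the most. Time passes only in rows, so rows that do not move let the fingers close. It gives the time, the measured TCP pose, the force and the opening at its end, in the units of the state.
- robot.state(): the state, without advancing time (a new reading comes with each control period).
- optics.read_camera(name): name is "side" or "top"; returns a dict with "image" (420x560x3 uint8, red, green, blue), "fx", "fy", "cx", "cy" (pixels), "rvec" (rotation vector, rad) and "tvec" (3), from world to camera coordinates, as OpenCV has them. Camera axes: x right, y down, z forward; pixel columns grow to the right and rows downward; lengths in m; the calibration is good to about 2 mm. A picture is of the moment at which its call begins. There is no depth.
- robot.finish_job(): hands the job in, once; it reports no verdict.
The state is a dict: "clock": time; "qpos": joint angles; "joint_velocities": joint speeds; "tau": joint torques, N m; "tool_pos": TCP position; "ee_rot": TCP orientation; "ft_force": force on the tool from outside, world axes, zero at the start; "wrist_torque": the same for the moment, N m; "opening": finger opening in m.
Only numpy, scipy, OpenCV 4.12 (cv2) and the standard library are available. Lean on these libraries where they do the work, as an engineer would, in place of code of your own. Each camera call takes 0.05 s, during which the arm holds its last target.

## Task

Sort the bench: stand the two lidded sample pots in the square tray, stand the open, empty pot in the round dish for washing, and lay the two slide boxes flat, label up, in the long narrow tray. Everything must be down on the floor of its tray or dish, clear of the rim; never tip a lidded pot over, and leave the coverslip packet and the forceps where they lie.

Things in the scene. Friction and masses are not known exactly. Their poses are not given: they have to be found in the camera images.
- pot_a: A white plastic specimen pot closed with a ribbed screw lid, standing upright: body 44 mm across, lid 50 mm across and 18 mm tall, 60 mm tall in all; the lid is from 42 mm up. About 80 g. Origin: centre of its underside; z up. Round, so yaw is free. Grip it across the lid.
- pot_b: The second of two like pots: a white plastic specimen pot closed with a ribbed screw lid, standing upright: body 44 mm across, lid 50 mm across and 18 mm tall, 60 mm tall in all; the lid is from 42 mm up. About 80 g. Origin: centre of its underside; z up. Round, so yaw is free. Grip it across the lid.
- open_pot: An empty white plastic pot without a lid: its open mouth shows from above. 48 mm across at the rim, 45 mm at the foot, 58 mm tall, walls 3 mm, about 40 g. Origin: centre of its underside; z up. Stands upright; may be gripped across its outside.
- slide_box_a: A flat, closed white plastic microscope slide box with a paper label on top: 34 (x) by 80 (y) by 30 mm tall, about 70 g. Origin: centre of its underside; y along its length, z up. It starts lying flat, its length within about 30 degrees of the world y axis.
- slide_box_b: The second of two like boxes: a flat, closed white plastic microscope slide box with a paper label on top: 34 (x) by 80 (y) by 30 mm tall, about 70 g. Origin: centre of its underside; y along its length, z up. It starts lying flat, its length within about 30 degrees of the world y axis.
- pot_tray: The square blue tray, fixed: 150 by 150 mm outside, rim 18 mm high, walls and floor 4 mm thick. Origin: centre of its underside; x and y along its sides, z up; inner floor 4 mm above the origin. Room for two pots side by side.
- slide_tray: The long, narrow blue tray, fixed: 76 mm (x) by 232 mm (y) outside, rim 12 mm high, walls and floor 4 mm thick, so the slide boxes fit flat only lengthwise, one behind the other. Origin: centre of its underside; y along its length, z up; inner floor 4 mm above the origin.
- wash_dish: The round blue dish, fixed: 124 mm across its rim, about 115 mm inside, rim 18 mm high, inner floor flat and 4 mm above the origin. Origin: centre of its underside; z up.
- coverslip_pack: A bystander: a small flat cardboard packet of coverslips with a paper band, 40 (x) by 36 (y) by 9 mm high, lying on the bench. Origin: centre of its underside.
- forceps: A bystander: dark steel forceps about 108 mm long, 15 mm wide and 5 mm high, lying on the bench. Origin: middle of the underside; x along the length.
Mind the look-alikes: they are no part of the job. What is shaped like the slide_box_b but blue or yellow is not meant.

How it is judged:
By the outcome, as a careful person would: the job done as asked, in the order asked, and still so for the second after the job is handed in, with the robot touching nothing.
It also fails if it takes over 125 s, if anything falls off the work surface, if the arm or the gripper's body presses on something with over 40 N, if the wrist force passes 120 N, or if a joint passes its speed limit or range.

## Working session

There is one attempt and no reset: what is moved stays moved. The work goes in short steps, Python scripts to look and compute and a tool call to move; the robot and the scene stay as the last step left them, time stands still between calls to the robot, and variables do not carry over. Pictures are saved under pics/ and viewed, and the job is handed in when it is done.

Besides the shell and the picture viewer there is one more tool, called after "Call:" by a JSON object that holds its "method" and its "body", one argument or row to a line. drive_tool: Moves the arm, as the interface text tells. Shifts and turns lie within -1 to 1; 1 stands for 4 cm of shift or 0.08 rad of turn. Its arguments: {"type":"object","properties":{"moves":{"type":"array"}},"required":["moves"]}

```bash
mkdir -p pics; ls; cat > h.py <<'E'
import numpy as np, cv2
from cell import robot, optics
def snap(name,fn=None):
    c=optics.read_camera(name)
    if fn: cv2.imwrite('pics/'+fn,cv2.cvtColor(c['image'],cv2.COLOR_RGB2BGR))
    return c
def ray(c,u,v,z):
    R,_=cv2.Rodrigues(np.array(c['rvec'],float)); t=np.array(c['tvec'],float).ravel()
    d=R.T@np.array([(u-c['cx'])/c['fx'],(v-c['cy'])/c['fy'],1]); o=-R.T@t
    return o+d*(z-o[2])/d[2]
def proj(c,p):
    K=np.array([[c['fx'],0,c['cx']],[0,c['fy'],c['cy']],[0,0,1]],float)
    return cv2.projectPoints(np.array(p,float).reshape(-1,1,3),np.array(c['rvec'],float),np.array(c['tvec'],float),K,None)[0].reshape(-1,2)
def crop(c,u0,v0,u1,v1,s,fn):
    cv2.imwrite('pics/'+fn,cv2.cvtColor(cv2.resize(c['image'][v0:v1,u0:u1],None,fx=s,fy=s,interpolation=cv2.INTER_CUBIC),cv2.COLOR_RGB2BGR))
E
python3 - <<'E'
from h import *
import pickle
for n in('top','side'):
    c=snap(n,n+'0.png'); pickle.dump(c,open(n+'0.pkl','wb'))
    R,_=cv2.Rodrigues(np.array(c['rvec'])); print(n,c['fx'],-R.T@np.array(c['tvec']).ravel(),R[2])
print(robot.state())
E
```

```text
pics
top 407.9950032526775 [ 0.40811363 -0.01229662  0.97781738] [ 0.08386541  0.02285768 -0.9962149 ]
side 381.89049844412324 [0.04468099 0.68734229 0.73537629] [ 0.41333317 -0.65113565 -0.63653598]
{'clock': 0.1, 'qpos': array([ 1.12409906,  0.46940487, -0.0486199 ,  1.53354258,  0.02411492,
        1.14099336, -0.0822953 ]), 'joint_velocities': array([-2.61045478e-05, -2.33665355e-03, -7.43495032e-04, -2.33075044e-03,
       -1.12335229e-04,  4.72700797e-04, -5.54090707e-04]), 'tau': array([ 8.20289988e-04, -5.09173357e+01, -8.10939493e-02, -2.36830938e+01,
       -6.14700839e-02,  3.44754558e-02,  7.96491304e-05]), 'tool_pos': array([ 0.27369077, -0.61645139,  0.22158823]), 'ee_rot': array([-3.13983181e+00,  6.18881894e-05,  4.17858831e-01]), 'ft_force': array([ 1.01701969,  0.07362942, -0.46453619]), 'wrist_torque': array([-0.02685886, -0.00397795, -0.01400834]), 'opening': 0.08707513654332726}
```

View pics/top0.png

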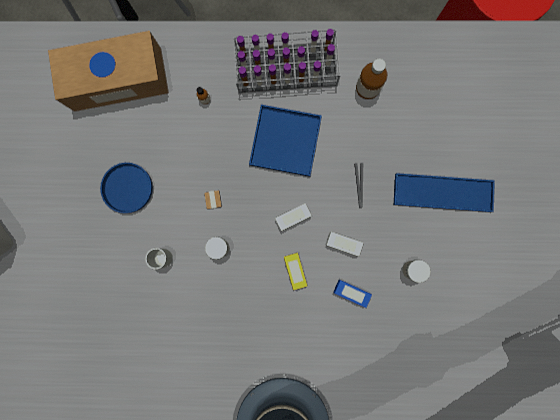

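View pics/side0.png

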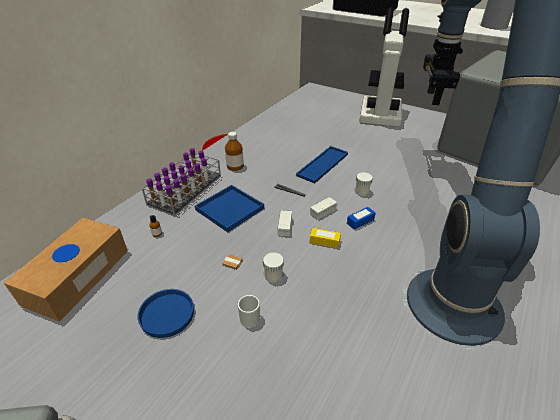

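Top view: white boxes at (293,217) and (345,244) are the slide boxes. The yellow box (295,271) and blue box (352,293) are look-alikes. Lidded pots are at (216,248) and (418,271), and the open pot is at (157,259). I'll confirm in enlarged crops.

```bash
python3 - <<'E'
from h import *
import pickle
c=pickle.load(open('top0.pkl','rb'))
crop(c,265,190,445,310,4.4,'c1.png')
crop(c,90,90,330,280,3.3,'c2.png')
crop(c,340,150,500,260,4.8,'c3.png')
E
```

```text
(no output)
```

View pics/c1.png

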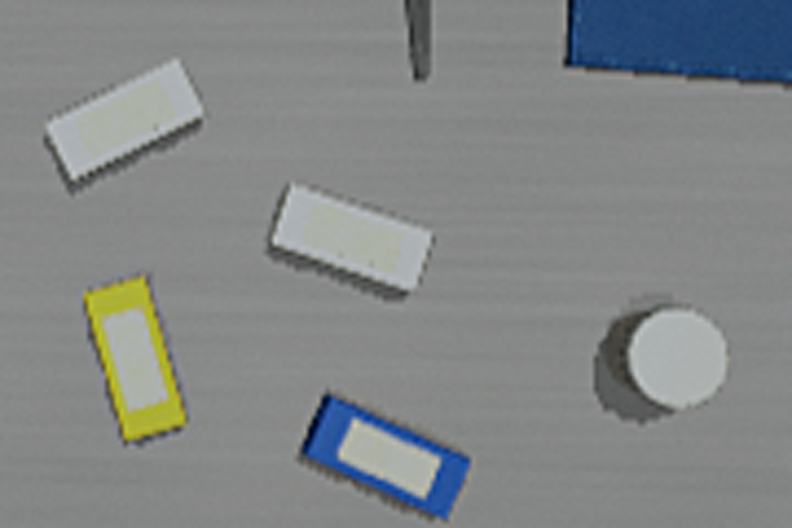

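View pics/c2.png

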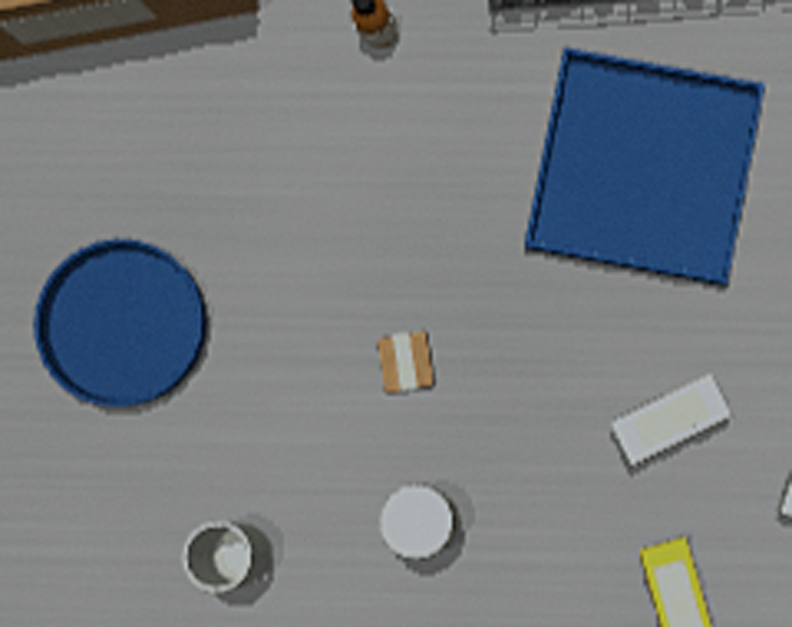

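View pics/c3.png

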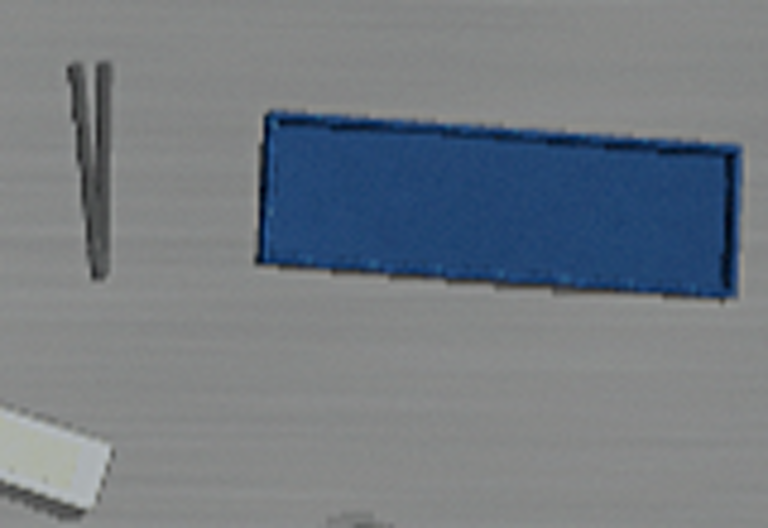

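The crops confirm it: the two white boxes with cream labels are the slide boxes, and the yellow and blue ones are not. The pot at (418,271) has a closed lid, and the one at (157,259) is open. Next I'll measure the corners.

```bash
cat > m.py <<'E'
from h import *
import pickle
c=pickle.load(open('top0.pkl','rb'))
def P(u0,v0,s,x,y,z): return ray(c,u0+(x+.5)/s-.5,v0+(y+.5)/s-.5,z)
def poly(n,u0,v0,s,pts,z):
    q=np.array([P(u0,v0,s,x,y,z) for x,y in pts]); 
    print(n,'centre',q.mean(0).round(4),'sides',np.linalg.norm(np.roll(q,-1,0)-q,axis=1).round(3),'dir deg',[round(float(np.degrees(np.arctan2(*(b-a)[1::-1]))),1) for a,b in zip(q,np.roll(q,-1,0))])
poly('boxA',265,190,4.4,[(44,127),(180,58),(205,112),(73,182)],.03)
poly('boxB',265,190,4.4,[(290,183),(434,233),(412,293),(271,241)],.03)
poly('yel',265,190,4.4,[(84,293),(147,276),(186,422),(126,441)],.03)
poly('blue',265,190,4.4,[(329,392),(470,462),(446,519),(302,455)],.03)
poly('ptray',90,90,3.3,[(566,47),(765,85),(727,285),(526,248)],.018)
poly('stray',340,150,4.8,[(267,112),(741,147),(737,297),(259,263)],.012)
def circ(n,u0,v0,s,x0,x1,y0,y1,z):
    xm,ym=(x0+x1)/2,(y0+y1)/2
    print(n,P(u0,v0,s,xm,ym,z).round(4),'d',np.linalg.norm(P(u0,v0,s,x0,ym,z)-P(u0,v0,s,x1,ym,z)).round(4),np.linalg.norm(P(u0,v0,s,xm,y0,z)-P(u0,v0,s,xm,y1,z)).round(4))
circ('dish',90,90,3.3,35,209,238,411,.018)
circ('open',90,90,3.3,184,254,521,594,.058)
circ('pot1',90,90,3.3,381,455,484,560,.06)
circ('pot2',265,190,4.4,628,729,307,410,.06)
poly('pack',90,90,3.3,[(377,339),(428,330),(435,386),(386,394)],.009)
for p in[(75,64),(104,64),(99,278)]:print('forc',P(340,150,4.8,*p,.004).round(4))
E
python3 m.py
```

```text
boxA centre [ 0.4794 -0.0205  0.03  ] sides [0.081 0.032 0.079 0.033] dir deg [-62.5, -154.9, 118.5, 28.4]
boxB centre [ 0.4186 -0.1396  0.03  ] sides [0.08  0.034 0.078 0.032] dir deg [-108.7, 159.7, 70.3, -18.0]
yel centre [ 0.3546 -0.0268  0.03  ] sides [0.034 0.078 0.033 0.08 ] dir deg [-74.3, -164.6, 108.1, 16.5]
blue centre [ 0.3051 -0.1574  0.03  ] sides [0.081 0.032 0.081 0.036] dir deg [-115.7, 156.7, 66.9, -23.3]
ptray centre [ 6.652e-01 -4.000e-04  1.800e-02] sides [0.148 0.15  0.148 0.152] dir deg [-100.9, 169.7, 79.8, -10.1]
stray centre [ 0.5425 -0.3764  0.012 ] sides [0.232 0.074 0.233 0.076] dir deg [-93.9, 176.6, 86.4, -3.7]
dish [0.5458 0.3784 0.018 ] d 0.1273 0.1267
open [0.3799 0.2883 0.058 ] d 0.0482 0.0497
pot1 [0.4056 0.152  0.06  ] d 0.0506 0.0516
pot2 [ 0.3592 -0.2994  0.06  ] d 0.0505 0.0514
pack centre [0.5211 0.1723 0.009 ] sides [0.038 0.041 0.036 0.041] dir deg [-79.5, -171.6, 99.8, 10.8]
forc [ 0.6131 -0.1692  0.004 ]
forc [ 0.6131 -0.1837  0.004 ]
forc [ 0.5051 -0.1806  0.004 ]
```

Call:
{"method": "drive_tool", "body": {
  "moves": [
    [[0.21, 0.79, -0.2, 0, 0, -0.75, 1], [0.21, 0.79, -0.2, 0, 0, -0.75, 1], [0.21, 0.79, -0.2, 0, 0, -0.75, 1], [0.21, 0.79, -0.2, 0, 0, -0.75, 1], [0.21, 0.79, -0.2, 0, 0, -0.75, 1], [0.21, 0.79, -0.2, 0, 0, -0.75, 1], [0.21, 0.79, -0.2, 0, 0, -0.75, 1], [0.21, 0.79, -0.2, 0, 0, -0.75, 1], [0.21, 0.79, -0.2, 0, 0, -0.75, 1], [0.21, 0.79, -0.2, 0, 0, -0.75, 1]]
  ]
}}

```text
clock: 0.93
tool_pos: [0.3578, -0.2993, 0.1421]
ee_rot: [-3.142, 0.0, -0.185]
ft_force: [0.9, 0.3, -0.1]
opening: 0.087
```

Call:
{"method": "drive_tool", "body": {
  "moves": [
    [[0, 0, 0, 0, 0, 0, 1], [0, 0, 0, 0, 0, 0, 1]]
  ]
}}

```text
clock: 1.1
tool_pos: [0.3581, -0.299, 0.1421]
ee_rot: [-3.141, 0.001, -0.178]
ft_force: [-0.0, -0.1, -0.1]
opening: 0.0869
```

Call:
{"method": "drive_tool", "body": {
  "moves": [
    [[0.03, 0, -0.55, 0, 0, 0, 1], [0, 0, -0.55, 0, 0, 0, 1], [0, 0, -0.55, 0, 0, 0, 1], [0, 0, -0.55, 0, 0, 0, 1], [0, 0, -0.55, 0, 0, 0, 1], [0, 0, 0, 0, 0, 0, 1], [0, 0, 0, 0, 0, 0, 1]]
  ]
}}

```text
clock: 1.68
tool_pos: [0.3583, -0.3018, 0.0321]
ee_rot: [-3.141, 0.002, -0.184]
ft_force: [-0.4, -0.8, 0.5]
opening: 0.087
```

```bash
python3 - <<'E'
from h import *
a=snap('top');b=snap('side')
cv2.imwrite('pics/g1.png',cv2.cvtColor(np.hstack([cv2.resize(a['image'][200:320,360:480],(390,390)),cv2.resize(b['image'][100:260,320:480],(390,390))]),cv2.COLOR_RGB2BGR))
print(robot.state()['qpos'])
E
```

```text
[ 0.65610267  0.4132762  -0.05744505  2.17349853  0.04460221  0.55371674
 -1.1885607 ]
```

View pics/g1.png

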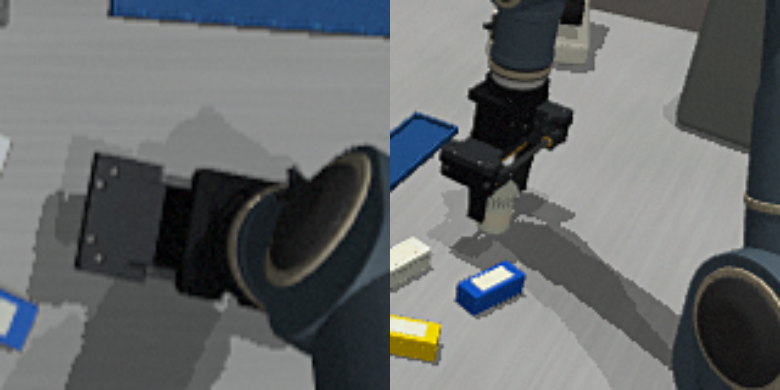

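The side view shows the pot between the open fingers. Closing now.

Call:
{"method": "drive_tool", "body": {
  "moves": [
    [[0, 0, 0, 0, 0, 0, -1], [0, 0, 0, 0, 0, 0, -1], [0, 0, 0, 0, 0, 0, -1], [0, 0, 0, 0, 0, 0, -1], [0, 0, 0, 0, 0, 0, -1], [0, 0, 0, 0, 0, 0, -1], [0, 0, 0, 0, 0, 0, -1]]
  ]
}}

```text
clock: 2.37
tool_pos: [0.3592, -0.3009, 0.0327]
ee_rot: [3.142, -0.0, -0.182]
ft_force: [-0.0, -0.7, 2.5]
opening: 0.0487
```

Call:
{"method": "drive_tool", "body": {
  "moves": [
    [[0, 0, 0.2, 0, 0, 0, -1], [0, 0, 0.5, 0, 0, 0, -1], [0, 0, 0.6, 0, 0, 0, -1], [0, 0, 0.6, 0, 0, 0, -1], [0, 0, 0.5, 0, 0, 0, -1], [0, 0, 0.3, 0, 0, 0, -1], [0, 0, 0, 0, 0, 0, -1]]
  ]
}}

```text
clock: 2.95
tool_pos: [0.3606, -0.3021, 0.1436]
ee_rot: [3.139, -0.005, -0.182]
ft_force: [0.4, -0.4, -0.8]
opening: 0.0488
```

Call:
{"method": "drive_tool", "body": {
  "moves": [
    [[0.27, 0.24, 0, 0, 0, 0, -1], [0.54, 0.47, 0, 0, 0, 0, -1], [0.68, 0.59, 0, 0, 0, 0, -1], [0.68, 0.59, 0, 0, 0, 0, -1], [0.68, 0.59, 0, 0, 0, 0, -1], [0.68, 0.59, 0, 0, 0, 0, -1], [0.68, 0.59, 0, 0, 0, 0, -1], [0.68, 0.59, 0, 0, 0, 0, -1], [0.68, 0.59, 0, 0, 0, 0, -1], [0.68, 0.59, 0, 0, 0, 0, -1]]
  ]
}}

```text
clock: 3.78
tool_pos: [0.6094, -0.0823, 0.1393]
ee_rot: [3.141, 0.002, -0.182]
ft_force: [0.4, -1.6, -1.0]
opening: 0.0492
```

Call:
{"method": "drive_tool", "body": {
  "moves": [
    [[0.68, 0.59, 0, 0, 0, 0, -1], [0.68, 0.59, 0, 0, 0, 0, -1], [0.54, 0.47, 0, 0, 0, 0, -1], [0.34, 0.3, 0, 0, 0, 0, -1], [0, 0, 0, 0, 0, 0, -1], [0, 0, 0, 0, 0, 0, -1], [0, 0, 0, 0, 0, 0, -1]]
  ]
}}

```text
clock: 4.37
tool_pos: [0.6975, -0.0069, 0.1393]
ee_rot: [3.14, 0.002, -0.183]
ft_force: [0.7, -0.2, -1.2]
opening: 0.0486
```

Call:
{"method": "drive_tool", "body": {
  "moves": [
    [[0.04, 0, -0.3, 0, 0, 0, -1], [0.03, 0, -0.5, 0, 0, 0, -1], [0, 0, -0.5, 0, 0, 0, -1], [0, 0, -0.5, 0, 0, 0, -1], [0, 0, -0.4, 0, 0, 0, -1], [0, 0, -0.2, 0, 0, 0, -1], [0, 0, -0.08, 0, 0, 0, -1], [0, 0, -0.04, 0, 0, 0, -1], [0, 0, 0, 0, 0, 0, -1], [0, 0, 0, 0, 0, 0, -1]]
  ]
}}

```text
clock: 5.2
tool_pos: [0.7023, -0.0059, 0.0409]
ee_rot: [-3.141, -0.002, -0.182]
ft_force: [-0.8, 0.7, 0.7]
opening: 0.049
```

Call:
{"method": "drive_tool", "body": {
  "moves": [
    [[0, 0, -0.05, 0, 0, 0, -1], [0, 0, 0, 0, 0, 0, -1], [0, 0, 0, 0, 0, 0, -1]]
  ]
}}

```text
clock: 5.45
tool_pos: [0.7017, -0.0057, 0.0382]
ee_rot: [-3.142, -0.001, -0.182]
ft_force: [-0.4, -0.4, 0.2]
opening: 0.0489
```

```bash
python3 - <<'E'
from h import *
a=snap('top');b=snap('side')
cv2.imwrite('pics/p1.png',cv2.cvtColor(np.hstack([cv2.resize(a['image'][90:190,230:330],(390,390)),cv2.resize(b['image'][130:250,170:290],(390,390))]),cv2.COLOR_RGB2BGR))
print(robot.state()['qpos'],robot.state()['ft_force'],robot.state()['tool_pos'])
E
```

```text
[ 0.04869219  0.69707199 -0.15155116  1.60499551  0.12960049  0.84891799
 -1.90675856] [ 0.42086503 -0.4655484  -1.29953117] [ 0.70165756 -0.00570367  0.03805776]
```

View pics/p1.png

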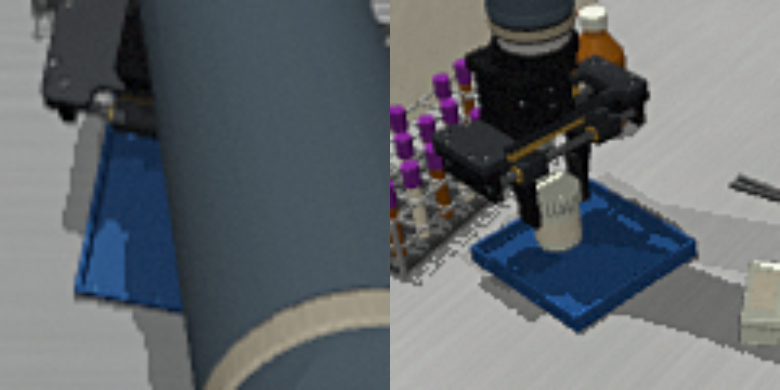

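Call:
{"method": "drive_tool", "body": {
  "moves": [
    [[0, 0, -0.04, 0, 0, 0, -1], [0, 0, -0.02, 0, 0, 0, -1], [0, 0, 0, 0, 0, 0, -1], [0, 0, 0, 0, 0, 0, -1]]
  ]
}}

```text
clock: 5.88
tool_pos: [0.702, -0.0057, 0.0367]
ee_rot: [-3.142, -0.001, -0.182]
ft_force: [-2.0, -1.1, 4.5]
opening: 0.049
```

Call:
{"method": "drive_tool", "body": {
  "moves": [
    [[0, 0, 0, 0, 0, 0, 1], [0, 0, 0, 0, 0, 0, 1], [0, 0, 0, 0, 0, 0, 1], [0, 0, 0, 0, 0, 0, 1], [0, 0, 0.3, 0, 0, 0, 1], [0, 0, 0.5, 0, 0, 0, 1], [0, 0, 0.5, 0, 0, 0, 1], [0, 0, 0.6, 0, 0, 0, 1], [0, 0, 0.6, 0, 0, 0, 1], [0, 0, 0, 0, 0, 0, 1]]
  ]
}}

```text
clock: 6.72
tool_pos: [0.7052, -0.0054, 0.1422]
ee_rot: [-3.139, -0.011, -0.182]
ft_force: [1.0, 0.7, 0.6]
opening: 0.0868
```

Call:
{"method": "drive_tool", "body": {
  "moves": [
    [[-0.75, 0.39, 0, 0, 0, 0, 1], [-0.75, 0.39, 0, 0, 0, 0, 1], [-0.75, 0.39, 0, 0, 0, 0, 1], [-0.75, 0.39, 0, 0, 0, 0, 1], [-0.75, 0.39, 0, 0, 0, 0, 1], [-0.75, 0.39, 0, 0, 0, 0, 1], [-0.75, 0.39, 0, 0, 0, 0, 1], [-0.75, 0.39, 0, 0, 0, 0, 1], [-0.75, 0.39, 0, 0, 0, 0, 1], [-0.65, 0.44, 0, 0, 0, 0, 1]]
  ]
}}

```text
clock: 7.55
tool_pos: [0.4034, 0.1524, 0.1356]
ee_rot: [3.141, -0.0, -0.183]
ft_force: [-0.6, 1.3, -1.2]
opening: 0.0871
```

Call:
{"method": "drive_tool", "body": {
  "moves": [
    [[0, 0, 0, 0, 0, 0, 1], [0, 0, 0, 0, 0, 0, 1], [0, 0, 0, 0, 0, 0, 1]]
  ]
}}

```text
clock: 7.8
tool_pos: [0.4064, 0.1522, 0.1359]
ee_rot: [-3.141, -0.002, -0.182]
ft_force: [0.4, -0.7, -0.1]
opening: 0.0868
```

```bash
python3 - <<'E'
from h import *
a=snap('top','t2.png');b=snap('side','s2.png')
print(robot.state()['qpos'],robot.state()['tool_pos'])
E
```

```text
[-0.20318146  0.20291342 -0.28216912  2.16029483  0.07976462  0.78695527
 -2.29119142] [0.4067488  0.15168557 0.13560342]
```

View pics/t2.png

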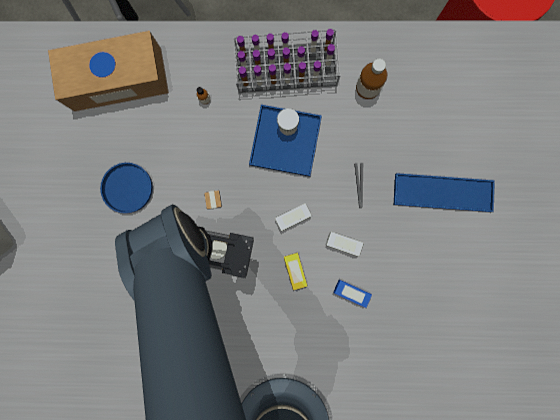

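View pics/s2.png

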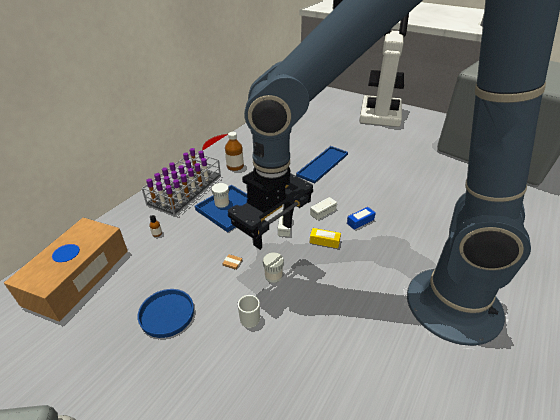

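The first pot stands in the tray at top (288,120). The gripper is above the second pot at (217,250). Descending.

Call:
{"method": "drive_tool", "body": {
  "moves": [
    [[0, 0, -0.5, 0, 0, 0, 1], [0, 0, -0.5, 0, 0, 0, 1], [0, 0, -0.5, 0, 0, 0, 1], [0, 0, -0.5, 0, 0, 0, 1], [0, 0, -0.4, 0, 0, 0, 1], [0, 0, -0.18, 0, 0, 0, 1], [0, 0, 0, 0, 0, 0, 1], [0, 0, 0, 0, 0, 0, 1]]
  ]
}}

```text
clock: 8.57
tool_pos: [0.4061, 0.152, 0.0322]
ee_rot: [3.141, 0.0, -0.183]
ft_force: [0.3, 1.2, 0.2]
opening: 0.0869
```

Call:
{"method": "drive_tool", "body": {
  "moves": [
    [[0, 0, 0, 0, 0, 0, -1], [0, 0, 0, 0, 0, 0, -1], [0, 0, 0, 0, 0, 0, -1], [0, 0, 0, 0, 0, 0, -1], [0, 0, 0, 0, 0, 0, -1], [0, 0, 0, 0, 0, 0, -1], [0, 0, 0, 0, 0, 0, -1]]
  ]
}}

```text
clock: 9.15
tool_pos: [0.4056, 0.1524, 0.0323]
ee_rot: [-3.141, -0.0, -0.182]
ft_force: [0.6, -0.5, 2.4]
opening: 0.0486
```

Call:
{"method": "drive_tool", "body": {
  "moves": [
    [[0, 0, 0.2, 0, 0, 0, -1], [0, 0, 0.5, 0, 0, 0, -1], [0, 0, 0.6, 0, 0, 0, -1], [0, 0, 0.6, 0, 0, 0, -1], [0, 0, 0.6, 0, 0, 0, -1], [0, 0, 0.3, 0, 0, 0, -1], [0.2, -0.13, 0, 0, 0, 0, -1], [0.5, -0.33, 0, 0, 0, 0, -1], [0.7, -0.46, 0, 0, 0, 0, -1], [0.7, -0.46, 0, 0, 0, 0, -1]]
  ]
}}

```text
clock: 9.98
tool_pos: [0.4899, 0.096, 0.1436]
ee_rot: [3.141, 0.001, -0.181]
ft_force: [0.3, 0.3, -0.9]
opening: 0.0486
```

Call:
{"method": "drive_tool", "body": {
  "moves": [
    [[0.7, -0.46, 0, 0, 0, 0, -1], [0.7, -0.46, 0, 0, 0, 0, -1], [0.7, -0.46, 0, 0, 0, 0, -1], [0.7, -0.46, 0, 0, 0, 0, -1], [0.5, -0.33, 0, 0, 0, 0, -1], [0.2, -0.13, 0, 0, 0, 0, -1], [0, 0, 0, 0, 0, 0, -1], [0, 0, 0, 0, 0, 0, -1], [0, 0, 0, 0, 0, 0, -1]]
  ]
}}

```text
clock: 10.73
tool_pos: [0.6279, 0.0065, 0.1435]
ee_rot: [-3.141, 0.002, -0.18]
ft_force: [-0.4, -0.1, -1.3]
opening: 0.0491
```

Call:
{"method": "drive_tool", "body": {
  "moves": [
    [[0, 0, -0.3, 0, 0, 0, -1], [0, 0, -0.5, 0, 0, 0, -1], [0, 0, -0.5, 0, 0, 0, -1], [0, 0, -0.5, 0, 0, 0, -1], [0, 0, -0.4, 0, 0, 0, -1], [0, 0, -0.25, 0, 0, 0, -1], [0, 0, -0.12, 0, 0, 0, -1], [0, 0, -0.06, 0, 0, 0, -1], [0, 0, 0, 0, 0, 0, -1], [0, 0, 0, 0, 0, 0, -1]]
  ]
}}

```text
clock: 11.57
tool_pos: [0.6301, 0.0053, 0.0398]
ee_rot: [-3.141, -0.002, -0.182]
ft_force: [-0.3, -0.1, -0.2]
opening: 0.0488
```

Call:
{"method": "drive_tool", "body": {
  "moves": [
    [[0, 0, -0.05, 0, 0, 0, -1], [0, 0, -0.04, 0, 0, 0, -1], [0, 0, 0, 0, 0, 0, -1], [0, 0, 0, 0, 0, 0, -1]]
  ]
}}

```text
clock: 11.9
tool_pos: [0.6303, 0.0051, 0.0364]
ee_rot: [-3.141, -0.002, -0.182]
ft_force: [-0.3, 0.3, 4.8]
opening: 0.0486
```

Contact at 4.8 N, so I release and lift.

Call:
{"method": "drive_tool", "body": {
  "moves": [
    [[0, 0, 0, 0, 0, 0, 1], [0, 0, 0, 0, 0, 0, 1], [0, 0, 0, 0, 0, 0, 1], [0, 0, 0, 0, 0, 0, 1], [0, 0, 0.3, 0, 0, 0, 1], [0, 0, 0.5, 0, 0, 0, 1], [0, 0, 0.6, 0, 0, 0, 1], [0, 0, 0.6, 0, 0, 0, 1], [0, 0, 0.5, 0, 0, 0, 1], [0, 0, 0, 0, 0, 0, 1]]
  ]
}}

```text
clock: 12.73
tool_pos: [0.6327, 0.0054, 0.141]
ee_rot: [-3.139, -0.009, -0.182]
ft_force: [0.8, -1.0, 0.6]
opening: 0.0868
```

Call:
{"method": "drive_tool", "body": {
  "moves": [
    [[-0.3, 0.35, 0, 0, 0, 0.9, 1], [-0.6, 0.7, 0, 0, 0, 0.9, 1], [-0.6, 0.7, 0, 0, 0, 0.9, 1], [-0.6, 0.7, 0, 0, 0, 0.9, 1], [-0.6, 0.7, 0, 0, 0, 0.9, 1], [-0.6, 0.7, 0, 0, 0, 0.9, 1], [-0.6, 0.7, 0, 0, 0, 0.9, 1], [-0.6, 0.7, 0, 0, 0, 0.9, 1], [-0.6, 0.7, 0, 0, 0, 0.9, 1], [-0.6, 0.7, 0, 0, 0, 0.9, 1]]
  ]
}}

```text
clock: 13.57
tool_pos: [0.4, 0.2719, 0.1355]
ee_rot: [3.141, 0.0, 0.541]
ft_force: [0.4, 1.2, -0.1]
opening: 0.0869
```

Call:
{"method": "drive_tool", "body": {
  "moves": [
    [[-0.5, 0.43, 0, 0, 0, 0.9, 1], [0, 0, 0, 0, 0, 0, 1], [0, 0, 0, 0, 0, 0, 1], [0, 0, 0, 0, 0, 0, 1]]
  ]
}}

```text
clock: 13.9
tool_pos: [0.3819, 0.2875, 0.1353]
ee_rot: [3.141, 0.0, 0.609]
ft_force: [0.3, 0.3, -0.2]
opening: 0.0872
```

```bash
python3 - <<'E'
from h import *
a=snap('top','t3.png');b=snap('side','s3.png')
print(robot.state()['qpos'],robot.state()['tool_pos'])
E
```

```text
[-0.3228505   0.29538409 -0.48299804  2.05922513  0.18539291  0.8281426
 -1.87797987] [0.38249761 0.28707973 0.13521924]
```

View pics/t3.png

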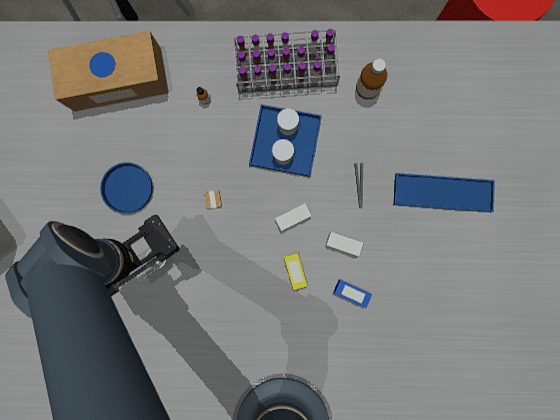

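Both lidded pots stand in the square tray, at (288,121) and (283,152). The gripper is over the open pot.

Call:
{"method": "drive_tool", "body": {
  "moves": [
    [[-0.05, 0.03, -0.5, 0, 0, 0, 1], [0, 0, -0.5, 0, 0, 0, 1], [0, 0, -0.5, 0, 0, 0, 1], [0, 0, -0.5, 0, 0, 0, 1], [0, 0, -0.5, 0, 0, 0, 1], [0, 0, -0.28, 0, 0, 0, 1], [0, 0, 0, 0, 0, 0, 1], [0, 0, 0, 0, 0, 0, 1]]
  ]
}}

```text
clock: 14.67
tool_pos: [0.3799, 0.289, 0.024]
ee_rot: [3.141, 0.001, 0.609]
ft_force: [-0.3, 0.2, 0.6]
opening: 0.087
```

Call:
{"method": "drive_tool", "body": {
  "moves": [
    [[0, 0, 0, 0, 0, 0, -1], [0, 0, 0, 0, 0, 0, -1], [0, 0, 0, 0, 0, 0, -1], [0, 0, 0, 0, 0, 0, -1], [0, 0, 0, 0, 0, 0, -1], [0, 0, 0, 0, 0, 0, -1], [0, 0, 0, 0, 0, 0, -1]]
  ]
}}

```text
clock: 15.25
tool_pos: [0.3796, 0.2895, 0.0243]
ee_rot: [3.141, -0.0, 0.61]
ft_force: [-0.2, -0.5, -0.7]
opening: 0.0484
```

Call:
{"method": "drive_tool", "body": {
  "moves": [
    [[0, 0, 0.2, 0, 0, 0, -1], [0, 0, 0.5, 0, 0, 0, -1], [0, 0, 0.6, 0, 0, 0, -1], [0, 0, 0.5, 0, 0, 0, -1], [0, 0, 0.3, 0, 0, 0, -1], [0.3, 0.16, 0, 0, 0, 0, -1], [0.6, 0.32, 0, 0, 0, 0, -1], [0.7, 0.37, 0, 0, 0, 0, -1], [0.7, 0.37, 0, 0, 0, 0, -1], [0.7, 0.37, 0, 0, 0, 0, -1]]
  ]
}}

```text
clock: 16.08
tool_pos: [0.5007, 0.3535, 0.1088]
ee_rot: [3.141, -0.0, 0.61]
ft_force: [-0.7, 0.5, -1.3]
opening: 0.0465
```

Call:
{"method": "drive_tool", "body": {
  "moves": [
    [[0.7, 0.37, 0, 0, 0, 0, -1], [0.4, 0.22, 0, 0, 0, 0, -1], [0.05, 0.03, 0, 0, 0, 0, -1], [0, 0, 0, 0, 0, 0, -1], [0, 0, 0, 0, 0, 0, -1], [0, 0, 0, 0, 0, 0, -1]]
  ]
}}

```text
clock: 16.58
tool_pos: [0.544, 0.3773, 0.1083]
ee_rot: [3.141, 0.001, 0.611]
ft_force: [-0.1, 0.4, -0.6]
opening: 0.0461
```

```bash
python3 - <<'E'
from h import *
a=snap('top');b=snap('side')
cv2.imwrite('pics/p3.png',cv2.cvtColor(np.hstack([cv2.resize(a['image'][130:260,60:190],(390,390)),cv2.resize(b['image'][200:360,80:240],(390,390))]),cv2.COLOR_RGB2BGR))
print(robot.state()['qpos'],robot.state()['ft_force'],robot.state()['tool_pos'])
E
```

```text
[-0.38220804  0.59360514 -0.41618139  1.65465795  0.28127333  0.95369417
 -1.85948814] [-0.71326382 -0.28296911 -0.55956336] [0.54445853 0.37740587 0.10845228]
```

View pics/p3.png

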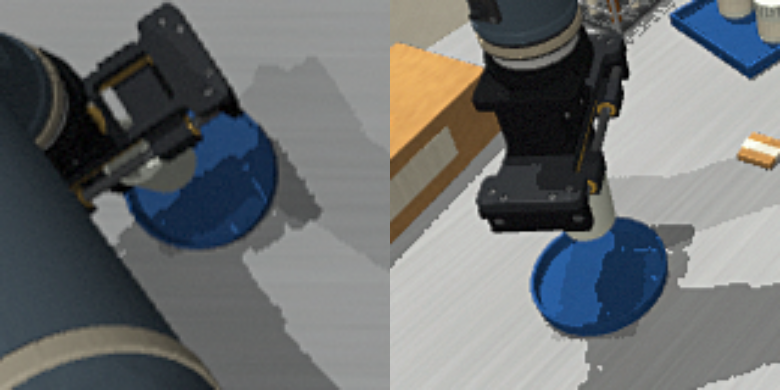

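Call:
{"method": "drive_tool", "body": {
  "moves": [
    [[0.03, 0.02, -0.3, 0, 0, 0, -1], [0, 0, -0.5, 0, 0, 0, -1], [0, 0, -0.5, 0, 0, 0, -1], [0, 0, -0.25, 0, 0, 0, -1], [0, 0, -0.15, 0, 0, 0, -1], [0, 0, -0.1, 0, 0, 0, -1], [0, 0, -0.05, 0, 0, 0, -1], [0, 0, 0, 0, 0, 0, -1], [0, 0, 0, 0, 0, 0, -1]]
  ]
}}

```text
clock: 17.43
tool_pos: [0.5472, 0.3791, 0.035]
ee_rot: [-3.142, -0.002, 0.61]
ft_force: [-0.3, -0.8, -0.0]
opening: 0.0465
```

Call:
{"method": "drive_tool", "body": {
  "moves": [
    [[0, 0, -0.06, 0, 0, 0, -1], [0, 0, -0.05, 0, 0, 0, -1], [0, 0, 0, 0, 0, 0, -1], [0, 0, 0, 0, 0, 0, -1]]
  ]
}}

```text
clock: 17.77
tool_pos: [0.5467, 0.3786, 0.0298]
ee_rot: [3.141, -0.0, 0.61]
ft_force: [0.1, 0.9, -0.1]
opening: 0.0464
```

```bash
python3 - <<'E'
from h import *
b=snap('side')
cv2.imwrite('pics/p4.png',cv2.cvtColor(cv2.resize(b['image'][240:360,110:230],(600,600),interpolation=2),cv2.COLOR_RGB2BGR))
print(robot.state()['ft_force'],robot.state()['tool_pos'])
E
```

```text
[ 0.48388671  0.55166423 -0.3413961 ] [0.54677103 0.37866881 0.0298643 ]
```

View pics/p4.png

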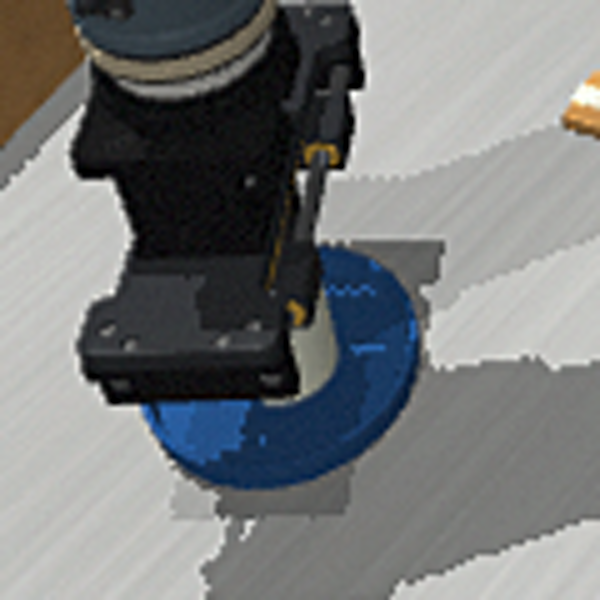

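Centred and nearly down. I keep lowering until contact.

Call:
{"method": "drive_tool", "body": {
  "moves": [
    [[0, 0, -0.04, 0, 0, 0, -1], [0, 0, -0.02, 0, 0, 0, -1], [0, 0, 0, 0, 0, 0, -1], [0, 0, 0, 0, 0, 0, -1]]
  ]
}}

```text
clock: 18.15
tool_pos: [0.547, 0.3789, 0.0283]
ee_rot: [3.141, -0.001, 0.61]
ft_force: [-0.8, -1.7, 5.5]
opening: 0.0462
```

Call:
{"method": "drive_tool", "body": {
  "moves": [
    [[0, 0, 0, 0, 0, 0, 0.8], [0, 0, 0, 0, 0, 0, 0.8], [0, 0, 0, 0, 0, 0, 0.8], [0, 0, 0, 0, 0, 0, 0.8], [0, 0, 0.2, 0, 0, 0, 0.8], [0, 0, 0.5, 0, 0, 0, 0.8], [0, 0, 0.6, 0, 0, 0, 1], [0, 0, 0.6, 0, 0, 0, 1], [0, 0, 0.6, 0, 0, 0, 1], [0, 0, 0.5, 0, 0, 0, 1]]
  ]
}}

```text
clock: 18.98
tool_pos: [0.547, 0.3791, 0.1498]
ee_rot: [-3.141, -0.002, 0.61]
ft_force: [-0.1, -0.4, 0.8]
opening: 0.0863
```

Call:
{"method": "drive_tool", "body": {
  "moves": [
    [[-0.08, -0.5, 0, 0, 0, 0.9, 1], [-0.08, -0.5, 0, 0, 0, 0.9, 1], [-0.08, -0.5, 0, 0, 0, 0.9, 1], [-0.08, -0.5, 0, 0, 0, 0.9, 1], [-0.08, -0.5, 0, 0, 0, 0.9, 1], [-0.08, -0.5, 0, 0, 0, 0.9, 1], [-0.08, -0.5, 0, 0, 0, 0.9, 1], [-0.08, -0.5, 0, 0, 0, 0.9, 1], [-0.08, -0.5, 0, 0, 0, 0.9, 1], [-0.08, -0.5, 0, 0, 0, 0.9, 1]]
  ]
}}

```text
clock: 19.82
tool_pos: [0.5146, 0.1777, 0.1479]
ee_rot: [3.141, -0.0, 1.333]
ft_force: [0.1, -0.4, 0.1]
opening: 0.087
```

Call:
{"method": "drive_tool", "body": {
  "moves": [
    [[-0.09, -0.5, 0, 0, 0, 0.9, 1], [-0.09, -0.5, 0, 0, 0, 0.9, 1], [-0.09, -0.5, 0, 0, 0, 0.9, 1], [-0.09, -0.5, 0, 0, 0, 0.9, 1], [-0.09, -0.5, 0, 0, 0, 0.9, 1], [-0.09, -0.5, 0, 0, 0, 0.9, 1], [-0.09, -0.5, 0, 0, 0, 0.9, 1], [-0.09, -0.5, 0, 0, 0, 0.9, 1], [-0.09, -0.5, 0, 0, 0, 0.9, 1], [-0.09, -0.5, 0, 0, 0, 0.9, 1]]
  ]
}}

```text
clock: 20.65
tool_pos: [0.4786, -0.0223, 0.1479]
ee_rot: [3.141, 0.001, 2.053]
ft_force: [0.1, -0.7, 0.1]
opening: 0.087
```

Call:
{"method": "drive_tool", "body": {
  "moves": [
    [[0, 0, 0, 0, 0, 0, 1], [0, 0, 0, 0, 0, 0, 1], [0, 0, 0, 0, 0, 0, 1]]
  ]
}}

```text
clock: 20.9
tool_pos: [0.479, -0.0207, 0.1478]
ee_rot: [3.141, 0.0, 2.049]
ft_force: [-0.4, 0.0, 0.0]
opening: 0.0873
```

```bash
python3 - <<'E'
from h import *
a=snap('top','t5.png');b=snap('side','s5.png')
s=robot.state();print(s['qpos'],s['ee_rot'],s['tool_pos'])
crop(a,90,150,200,280,4.5,'dish.png')
E
```

```text
[ 0.58687222  0.33013124 -0.75498963  2.0344855   0.2912805   0.88293215
  0.15208589] [ 3.14076305e+00 -2.42862411e-07  2.05127170e+00] [ 0.47900026 -0.02011314  0.14771156]
```

View pics/t5.png

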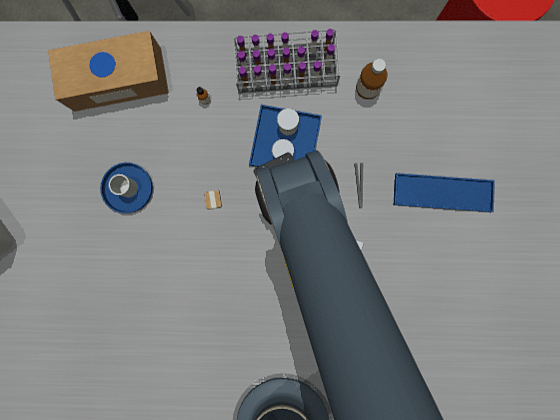

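View pics/s5.png

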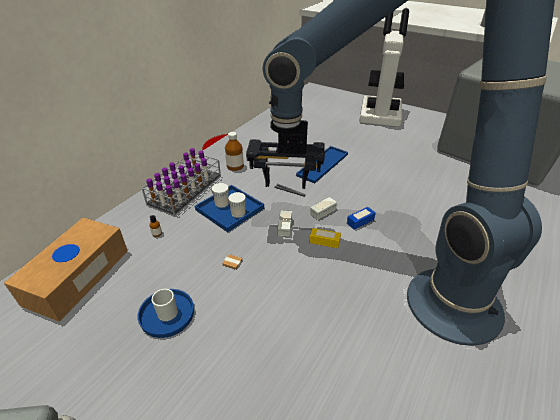

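The open pot stands upright in the dish at top (122,186). The side view shows the gripper over slide box A. Descending.

Call:
{"method": "drive_tool", "body": {
  "moves": [
    [[0, 0, -0.5, 0, 0, 0.05, 1], [0, 0, -0.6, 0, 0, 0.05, 1], [0, 0, -0.6, 0, 0, 0, 1], [0, 0, -0.6, 0, 0, 0, 1], [0, 0, -0.5, 0, 0, 0, 1], [0, 0, -0.35, 0, 0, 0, 1], [0, 0, -0.15, 0, 0, 0, 1], [0, 0, -0.04, 0, 0, 0, 1], [0, 0, 0, 0, 0, 0, 1], [0, 0, 0, 0, 0, 0, 1]]
  ]
}}

```text
clock: 21.83
tool_pos: [0.4796, -0.0208, 0.0146]
ee_rot: [3.14, 0.001, 2.058]
ft_force: [-0.6, 0.2, 0.2]
opening: 0.087
```

Call:
{"method": "drive_tool", "body": {
  "moves": [
    [[0, 0, 0, 0, 0, 0, -1], [0, 0, 0, 0, 0, 0, -1], [0, 0, 0, 0, 0, 0, -1], [0, 0, 0, 0, 0, 0, -1], [0, 0, 0, 0, 0, 0, -1], [0, 0, 0, 0, 0, 0, -1], [0, 0, 0, 0, 0, 0, -1], [0, 0, 0, 0, 0, 0, -1]]
  ]
}}

```text
clock: 22.5
tool_pos: [0.4787, -0.0213, 0.0138]
ee_rot: [3.142, -0.0, 2.058]
ft_force: [1.1, -0.3, -0.5]
opening: 0.0414
```

Call:
{"method": "drive_tool", "body": {
  "moves": [
    [[0, 0, 0, 0, 0, 0, -1], [0, 0, 0, 0, 0, 0, -1], [0, 0, 0, 0, 0, 0, -1], [0, 0, 0, 0, 0, 0, -1]]
  ]
}}

```text
clock: 22.83
tool_pos: [0.4788, -0.0213, 0.0138]
ee_rot: [3.141, -0.0, 2.058]
ft_force: [-0.4, 0.8, 0.1]
opening: 0.034
```

Call:
{"method": "drive_tool", "body": {
  "moves": [
    [[0, 0, 0.2, 0, 0, 0, -1], [0, 0, 0.5, 0, 0, 0, -1], [0, 0, 0.6, 0, 0, 0, -1], [0, 0, 0.6, 0, 0, 0, -1], [0, 0, 0.4, 0, 0, 0, -1], [0, 0, 0.2, 0, 0, 0, -1], [0, 0, 0, 0, 0, 0, -1]]
  ]
}}

```text
clock: 23.42
tool_pos: [0.4798, -0.0214, 0.1156]
ee_rot: [3.139, 0.002, 2.058]
ft_force: [0.3, -0.3, -0.5]
opening: 0.0338
```

Call:
{"method": "drive_tool", "body": {
  "moves": [
    [[0.03, -0.3, 0, 0, 0, -0.3, -1], [0.1, -0.6, 0, 0, 0, -0.5, -1], [0.1, -0.7, 0, 0, 0, -0.5, -1], [0.1, -0.7, 0, 0, 0, -0.5, -1], [0.1, -0.7, 0, 0, 0, -0.5, -1], [0.1, -0.7, 0, 0, 0, -0.5, -1], [0.1, -0.7, 0, 0, 0, -0.5, -1], [0.1, -0.7, 0, 0, 0, -0.5, -1], [0.1, -0.7, 0, 0, 0, -0.5, -1], [0.1, -0.7, 0, 0, 0, -0.5, -1]]
  ]
}}

```text
clock: 24.25
tool_pos: [0.5143, -0.2836, 0.1117]
ee_rot: [-3.138, -0.001, 1.67]
ft_force: [0.7, 0.3, -1.1]
opening: 0.0336
```

Call:
{"method": "drive_tool", "body": {
  "moves": [
    [[0.1, -0.7, 0, 0, 0, -0.5, -1], [0.1, -0.7, 0, 0, 0, -0.5, -1], [0.1, -0.7, 0, 0, 0, -0.5, -1], [0.1, -0.7, 0, 0, 0, -0.5, -1], [0.1, -0.6, 0, 0, 0, -0.1, -1], [0.07, -0.35, 0, 0, 0, 0, -1], [0, 0, 0, 0, 0, 0, -1], [0, 0, 0, 0, 0, 0, -1], [0, 0, 0, 0, 0, 0, -1]]
  ]
}}

```text
clock: 25.0
tool_pos: [0.538, -0.4299, 0.1122]
ee_rot: [-3.139, -0.002, 1.506]
ft_force: [0.7, -0.3, -0.5]
opening: 0.0339
```

```bash
python3 - <<'E'
from h import *
a=snap('top','t6.png');b=snap('side')
cv2.imwrite('pics/p6.png',cv2.cvtColor(np.hstack([cv2.resize(a['image'][140:260,380:500],(390,390)),cv2.resize(b['image'][90:220,260:390],(390,390))]),cv2.COLOR_RGB2BGR))
s=robot.state();print(s['qpos'],s['ee_rot'],s['tool_pos'])
E
```

```text
[ 0.92361703  0.63779145 -0.46933271  1.57866849  0.32386368  1.00490503
  0.29513978] [-3.14053743e+00 -1.33555824e-03  1.50772359e+00] [ 0.53864305 -0.42958634  0.1132025 ]
```

View pics/p6.png

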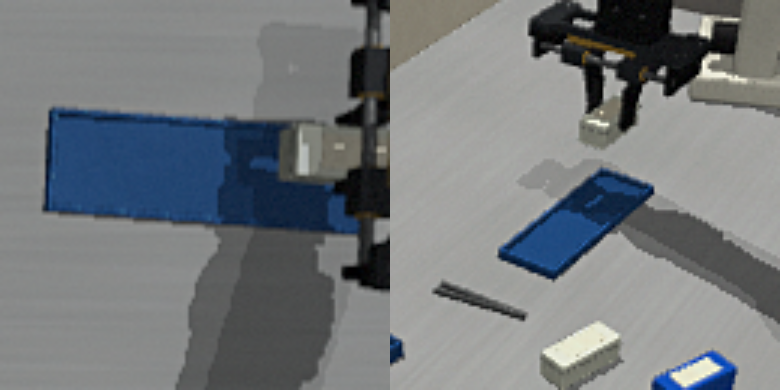

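Call:
{"method": "drive_tool", "body": {
  "moves": [
    [[0, -0.04, -0.3, 0, 0, 0, -1], [0, 0, -0.5, 0, 0, 0, -1], [0, 0, -0.5, 0, 0, 0, -1], [0, 0, -0.4, 0, 0, 0, -1], [0, 0, -0.3, 0, 0, 0, -1], [0, 0, -0.15, 0, 0, 0, -1], [0, 0, -0.08, 0, 0, 0, -1], [0, 0, 0, 0, 0, 0, -1], [0, 0, 0, 0, 0, 0, -1]]
  ]
}}

```text
clock: 25.85
tool_pos: [0.5394, -0.4331, 0.0253]
ee_rot: [3.14, 0.001, 1.506]
ft_force: [0.2, -0.0, -1.0]
opening: 0.0338
```

Call:
{"method": "drive_tool", "body": {
  "moves": [
    [[0, 0, -0.08, 0, 0, 0, -1], [0, 0, -0.06, 0, 0, 0, -1], [0, 0, 0, 0, 0, 0, -1], [0, 0, 0, 0, 0, 0, -1]]
  ]
}}

```text
clock: 26.18
tool_pos: [0.5387, -0.433, 0.0191]
ee_rot: [3.141, 0.0, 1.506]
ft_force: [-0.5, 0.6, -0.4]
opening: 0.0341
```

```bash
python3 - <<'E'
from h import *
a=snap('top');b=snap('side')
cv2.imwrite('pics/p7.png',cv2.cvtColor(np.hstack([cv2.resize(a['image'][140:260,380:500],(390,390)),cv2.resize(b['image'][120:200,280:360],(390,390))]),cv2.COLOR_RGB2BGR))
E
```

```text
(no output)
```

View pics/p7.png

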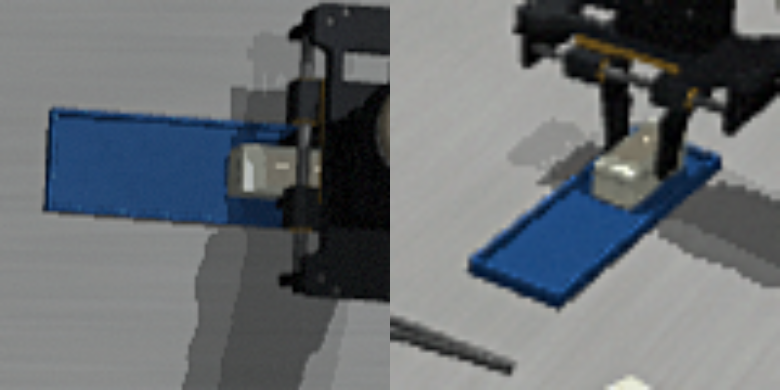

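The box sits centred between the side rims, about 1.5 mm above the floor. Lowering to contact.

Call:
{"method": "drive_tool", "body": {
  "moves": [
    [[0, 0, -0.04, 0, 0, 0, -1], [0, 0, -0.01, 0, 0, 0, -1], [0, 0, 0, 0, 0, 0, -1], [0, 0, 0, 0, 0, 0, -1]]
  ]
}}

```text
clock: 26.62
tool_pos: [0.5391, -0.4332, 0.0178]
ee_rot: [3.141, 0.001, 1.506]
ft_force: [-0.7, 0.3, 5.6]
opening: 0.0336
```

Call:
{"method": "drive_tool", "body": {
  "moves": [
    [[0, 0, 0, 0, 0, 0, 0.5], [0, 0, 0, 0, 0, 0, 0.5], [0, 0, 0, 0, 0, 0, 0.5], [0, 0, 0, 0, 0, 0, 0.5], [0, 0, 0.2, 0, 0, 0, 0.5], [0, 0, 0.4, 0, 0, 0, 1], [0, 0, 0.6, 0, 0, 0, 1], [0, 0, 0.6, 0, 0, 0, 1], [0, 0, 0.6, 0, 0, 0, 1], [0, 0, 0.4, 0, 0, 0, 1]]
  ]
}}

```text
clock: 27.45
tool_pos: [0.5398, -0.4333, 0.1322]
ee_rot: [3.139, 0.002, 1.506]
ft_force: [0.9, 1.3, 0.6]
opening: 0.0851
```

Call:
{"method": "drive_tool", "body": {
  "moves": [
    [[-0.3, 0.73, 0, 0, 0, -0.34, 1], [-0.3, 0.73, 0, 0, 0, -0.34, 1], [-0.3, 0.73, 0, 0, 0, -0.34, 1], [-0.3, 0.73, 0, 0, 0, -0.34, 1], [-0.3, 0.73, 0, 0, 0, -0.34, 1], [-0.3, 0.73, 0, 0, 0, -0.34, 1], [-0.3, 0.73, 0, 0, 0, -0.34, 1], [-0.3, 0.73, 0, 0, 0, -0.34, 1], [-0.3, 0.73, 0, 0, 0, -0.34, 1], [-0.3, 0.75, 0, 0, 0, -0.34, 1]]
  ]
}}

```text
clock: 28.28
tool_pos: [0.4182, -0.1389, 0.1295]
ee_rot: [3.14, 0.0, 1.232]
ft_force: [-0.4, -0.5, 2.1]
opening: 0.0874
```

Call:
{"method": "drive_tool", "body": {
  "moves": [
    [[0, 0, 0, 0, 0, 0, 1], [0, 0, 0, 0, 0, 0, 1], [0, 0, 0, 0, 0, 0, 1]]
  ]
}}

```text
clock: 28.53
tool_pos: [0.4194, -0.1407, 0.1296]
ee_rot: [3.14, 0.0, 1.234]
ft_force: [0.1, -0.4, 0.8]
opening: 0.0871
```

```bash
python3 - <<'E'
from h import *
a=snap('top','t8.png');b=snap('side')
cv2.imwrite('pics/p8.png',cv2.cvtColor(np.hstack([cv2.resize(a['image'][140:320,320:500],(390,390)),cv2.resize(b['image'][120:270,260:410],(390,390))]),cv2.COLOR_RGB2BGR))
s=robot.state();print(s['qpos'],s['ee_rot'],s['tool_pos'])
E
```

```text
[ 0.70803873  0.25658369 -0.54782031  2.13749638  0.18703619  0.79153773
 -0.29587135] [ 3.14057692e+00 -5.00192521e-05  1.23210569e+00] [ 0.41940236 -0.1413004   0.12923456]
```

View pics/p8.png

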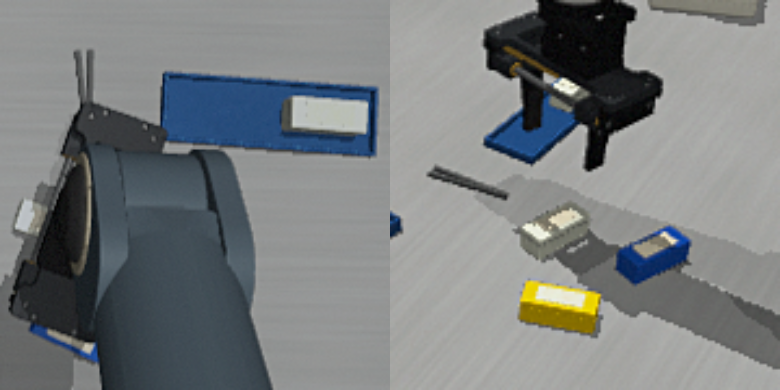

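Box A lies flat in the tray with its label up. The gripper is over box B, the white one with the cream label. Descending.

Call:
{"method": "drive_tool", "body": {
  "moves": [
    [[0, 0.02, -0.5, 0, 0, 0, 1], [0, 0, -0.6, 0, 0, 0, 1], [0, 0, -0.6, 0, 0, 0, 1], [0, 0, -0.5, 0, 0, 0, 1], [0, 0, -0.4, 0, 0, 0, 1], [0, 0, -0.2, 0, 0, 0, 1], [0, 0, -0.1, 0, 0, 0, 1], [0, 0, 0, 0, 0, 0, 1], [0, 0, 0, 0, 0, 0, 1]]
  ]
}}

```text
clock: 29.38
tool_pos: [0.4194, -0.1397, 0.0134]
ee_rot: [3.141, -0.0, 1.233]
ft_force: [0.4, 1.0, 0.7]
opening: 0.0873
```

Call:
{"method": "drive_tool", "body": {
  "moves": [
    [[0, 0, 0, 0, 0, 0, -1], [0, 0, 0, 0, 0, 0, -1], [0, 0, 0, 0, 0, 0, -1], [0, 0, 0, 0, 0, 0, -1], [0, 0, 0, 0, 0, 0, -1], [0, 0, 0, 0, 0, 0, -1], [0, 0, 0, 0, 0, 0, -1], [0, 0, 0, 0, 0, 0, -1], [0, 0, 0, 0, 0, 0, -1], [0, 0, 0, 0, 0, 0, -1]]
  ]
}}

```text
clock: 30.22
tool_pos: [0.4187, -0.1393, 0.0129]
ee_rot: [-3.142, -0.0, 1.234]
ft_force: [-0.1, -0.0, 0.1]
opening: 0.0336
```

Call:
{"method": "drive_tool", "body": {
  "moves": [
    [[0, 0, 0.2, 0, 0, 0, -1], [0, 0, 0.5, 0, 0, 0, -1], [0, 0, 0.6, 0, 0, 0, -1], [0, 0, 0.6, 0, 0, 0, -1], [0, 0, 0.4, 0, 0, 0, -1], [0, 0, 0.2, 0, 0, 0, -1], [0.2, -0.3, 0, 0, 0, 0.3, -1], [0.4, -0.6, 0, 0, 0, 0.4, -1], [0.45, -0.65, 0, 0, 0, 0.5, -1], [0.45, -0.65, 0, 0, 0, 0.5, -1]]
  ]
}}

```text
clock: 31.05
tool_pos: [0.4788, -0.2281, 0.1129]
ee_rot: [-3.141, 0.0, 1.373]
ft_force: [0.2, 0.0, 0.1]
opening: 0.0334
```

Call:
{"method": "drive_tool", "body": {
  "moves": [
    [[0.45, -0.65, 0, 0, 0, 0.5, -1], [0.45, -0.65, 0, 0, 0, 0.5, -1], [0.4, -0.55, 0, 0, 0, 0.4, -1], [0.3, -0.4, 0, 0, 0, 0.3, -1], [0.08, -0.1, 0, 0, 0, 0, -1], [0, 0, 0, 0, 0, 0, -1], [0, 0, 0, 0, 0, 0, -1], [0, 0, 0, 0, 0, 0, -1]]
  ]
}}

```text
clock: 31.72
tool_pos: [0.5451, -0.3196, 0.1127]
ee_rot: [-3.14, -0.001, 1.507]
ft_force: [0.6, -0.1, -0.1]
opening: 0.0336
```

Call:
{"method": "drive_tool", "body": {
  "moves": [
    [[0.02, -0.03, -0.3, 0, 0, 0, -1], [0, 0, -0.5, 0, 0, 0, -1], [0, 0, -0.5, 0, 0, 0, -1], [0, 0, -0.4, 0, 0, 0, -1], [0, 0, -0.3, 0, 0, 0, -1], [0, 0, -0.18, 0, 0, 0, -1], [0, 0, -0.1, 0, 0, 0, -1], [0, 0, 0, 0, 0, 0, -1], [0, 0, 0, 0, 0, 0, -1]]
  ]
}}

```text
clock: 32.47
tool_pos: [0.5472, -0.3226, 0.0223]
ee_rot: [3.141, 0.0, 1.506]
ft_force: [0.2, 0.2, -0.8]
opening: 0.0342
```

```bash
python3 - <<'E'
from h import *
a=snap('top');b=snap('side')
cv2.imwrite('pics/p9.png',cv2.cvtColor(np.hstack([cv2.resize(a['image'][140:260,380:500],(390,390)),cv2.resize(b['image'][120:200,280:360],(390,390))]),cv2.COLOR_RGB2BGR))
E
```

```text
(no output)
```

View pics/p9.png

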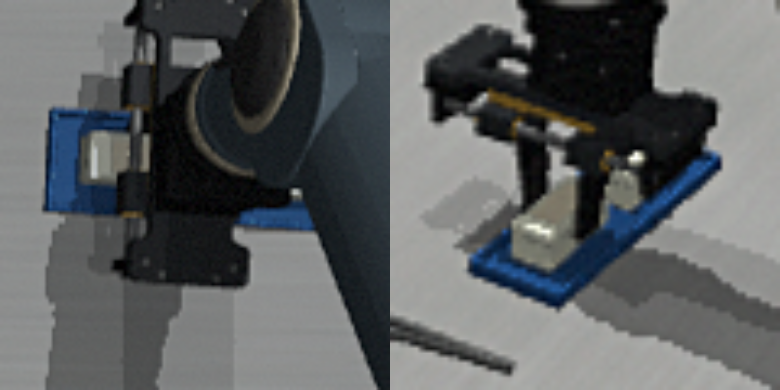

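Box B is inside the rims and clear of box A. Lowering the last 5 mm.

Call:
{"method": "drive_tool", "body": {
  "moves": [
    [[0, 0, -0.06, 0, 0, 0, -1], [0, 0, -0.04, 0, 0, 0, -1], [0, 0, -0.02, 0, 0, 0, -1], [0, 0, 0, 0, 0, 0, -1], [0, 0, 0, 0, 0, 0, -1]]
  ]
}}

```text
clock: 32.98
tool_pos: [0.5467, -0.3226, 0.017]
ee_rot: [3.141, 0.0, 1.506]
ft_force: [-0.2, -0.2, -0.6]
opening: 0.0337
```

Call:
{"method": "drive_tool", "body": {
  "moves": [
    [[0, 0, -0.02, 0, 0, 0, -1], [0, 0, 0, 0, 0, 0, -1], [0, 0, 0, 0, 0, 0, -1]]
  ]
}}

```text
clock: 33.23
tool_pos: [0.5468, -0.3226, 0.017]
ee_rot: [-3.142, 0.0, 1.506]
ft_force: [-2.1, 0.4, 3.9]
opening: 0.0338
```

Contact. I release, lift and back away to clear the view.

Call:
{"method": "drive_tool", "body": {
  "moves": [
    [[0, 0, 0, 0, 0, 0, 0.5], [0, 0, 0, 0, 0, 0, 0.5], [0, 0, 0, 0, 0, 0, 0.5], [0, 0, 0, 0, 0, 0, 0.5], [0, 0, 0.2, 0, 0, 0, 0.5], [0, 0, 0.5, 0, 0, 0, 1], [0, 0, 0.7, 0, 0, 0, 1], [0, 0, 0.7, 0, 0, 0, 1], [0, 0, 0.7, 0, 0, 0, 1], [0, 0, 0.7, 0, 0, 0, 1]]
  ]
}}

```text
clock: 34.07
tool_pos: [0.5467, -0.3224, 0.158]
ee_rot: [3.141, -0.0, 1.506]
ft_force: [0.0, -0.5, -0.1]
opening: 0.0852
```

Call:
{"method": "drive_tool", "body": {
  "moves": [
    [[-0.6, -0.5, 0.2, 0, 0, -0.5, 1], [-0.6, -0.6, 0.2, 0, 0, -0.5, 1], [-0.6, -0.7, 0.2, 0, 0, -0.5, 1], [-0.6, -0.7, 0.2, 0, 0, -0.5, 1], [-0.6, -0.7, 0.2, 0, 0, -0.5, 1], [-0.6, -0.7, 0.2, 0, 0, -0.5, 1], [-0.6, -0.7, 0, 0, 0, -0.5, 1], [-0.6, -0.7, 0, 0, 0, -0.5, 1], [-0.4, -0.7, 0, 0, 0, 0, 1], [0, 0, 0, 0, 0, 0, 1]]
  ]
}}

```text
clock: 34.9
tool_pos: [0.3314, -0.5698, 0.2042]
ee_rot: [-3.14, 0.005, 1.174]
ft_force: [-0.6, 0.0, -0.7]
opening: 0.0869
```

```bash
python3 - <<'E'
from h import *
import pickle
a=snap('top','t9.png');b=snap('side','s9.png')
pickle.dump(a,open('top9.pkl','wb'))
crop(a,370,150,510,240,5,'f1.png')
cv2.imwrite('pics/f2.png',cv2.cvtColor(np.hstack([cv2.resize(a['image'][95:185,240:330],(390,390)),cv2.resize(a['image'][150:225,90:165],(390,390))]),cv2.COLOR_RGB2BGR))
s=robot.state();print(s['qpos'],s['tool_pos'],s['ft_force'])
E
```

```text
[ 1.25296566  0.48701853 -0.40782686  1.5831561   0.20797242  1.11466167
  0.40727392] [ 0.33736717 -0.563611    0.20420893] [0.3464711  0.4499397  0.10168832]
```

View pics/t9.png

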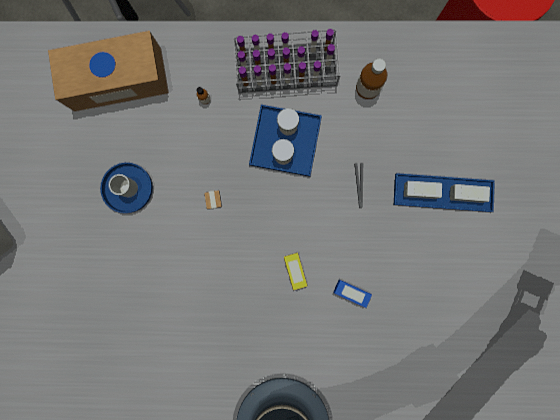

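View pics/s9.png

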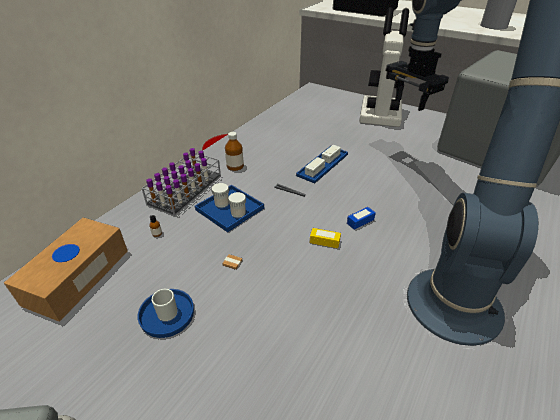

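View pics/f1.png

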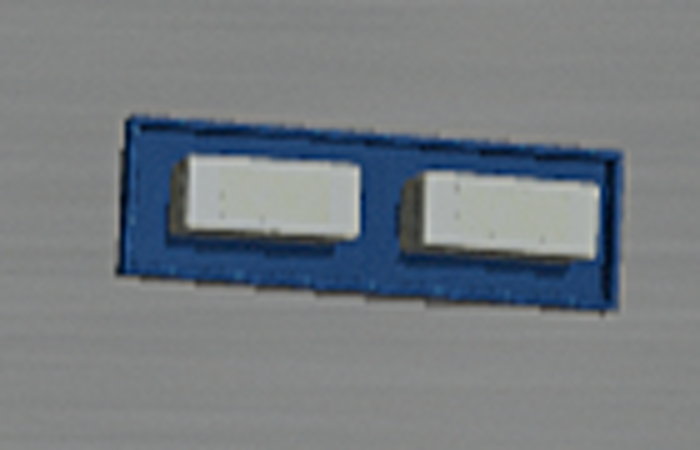

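View pics/f2.png

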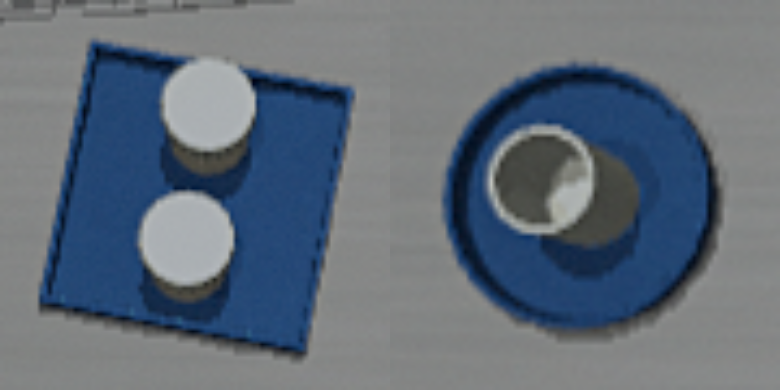

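All five things stand or lie in place, and the packet, forceps and look-alikes haven't moved. One numeric check before handing in.

```bash
python3 - <<'E'
from h import *
import pickle
c=pickle.load(open('top9.pkl','rb')); c0=pickle.load(open('top0.pkl','rb'))
def loc(p,o,yaw): d=p[:2]-np.array(o); return np.round([d@[np.cos(yaw),np.sin(yaw)],d@[-np.sin(yaw),np.cos(yaw)]],4)
k=90/390
for x,y in((209,104),(187,239)): print('pot',loc(ray(c,240+x*k-.4,95+y*k-.4,.064),(.665,0),np.radians(-10.3)))
k=75/390
print('open',loc(ray(c,90+(541-390)*k-.4,150+180*k-.4,.062),(.5458,.3784),0))
for pts in([(190,153),(362,166),(357,239),(183,229)],[(427,170),(600,184),(597,259),(421,246)]):
    q=np.array([ray(c,370+x/5-.4,150+y/5-.4,.034) for x,y in pts]); print('box',loc(q.mean(0),(.5425,-.3764),np.radians(-3.65)),np.linalg.norm(np.roll(q,-1,0)-q,axis=1).round(3))
for r in [(195,185,230,215),(350,155,370,215),(280,250,312,295),(330,278,375,310)]:
    u,v,w,z=r; print('diff',np.abs(c['image'][v:z,u:w].astype(int)-c0['image'][v:z,u:w]).mean().round(2))
print(robot.finish_job())
E
```

```text
pot [0.038  0.0007]
pot [-0.0355 -0.0016]
open [0.0023 0.0009]
box [0.0008 0.0534] [0.079 0.034 0.08  0.036]
box [ 0.0002 -0.0559] [0.079 0.035 0.08  0.036]
diff 1.69
diff 1.7
diff 1.74
diff 1.76
the job is handed in; nothing more can be done
None
```

The bench is sorted and the job is handed in, at about 35 s on the robot clock. The order was both lidded pots into the square tray, then the open pot into the round dish, then the two white slide boxes into the long tray.

My last checks, from the final camera pictures:
- **Lidded pots:** both upright, 38 mm and 36 mm either side of the tray's centre, so their lids clear the rim by about 8 mm or more.
- **Open pot:** upright, about 2 mm off the dish centre.
- **Slide boxes:** flat and label up, within 1 mm of the tray's centre line. They lie 53 mm and 56 mm from its middle, with about 29 mm between them.
- **On the floor:** I lowered each item until the wrist force showed it touching the tray or dish floor (4 to 6 N), then released it.
- **Left alone:** the coverslip packet, forceps and the yellow and blue look-alike boxes show only image noise against the first picture.

No check failed or disagreed. The finger opening on the open pot drifted from 48 to 46 mm while I carried it, but it touched the dish floor at the expected height.

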